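# Refit the burner cap on the table-top gas hob

## Robot

A 7-joint arm with a two-finger parallel gripper is mounted at the origin on a cart in front of the work surface, level with it; the furniture and walls round the work are solid. World frame = base frame: x ahead of the robot, y to its left, z up, the work surface at z = 0. Lengths are in m, angles in rad, forces in N, time in s.
With the tool pointing down it reaches from about 0.4 to 0.85 m from the base axis. Payload 10.4 kg.
Tool frame: the origin (TCP) lies on the centre line of the jaws, within the pads' length; the fingertips stand 14 mm ahead of it and the grasp point (between the pads) lies 5 mm behind it (manip.tip_reach is the distance from the TCP to the fingertips, in m); z points along the fingers, y is the line along which they close (so a half turn about z gives the same grasp; the last joint's range is limited). The gripper opens to 85 mm and grips with 20 to 120 N. Pads are 22 mm wide; open, the fingers measure 114 mm over their backs; the gripper's body (76 mm by 85 mm) begins 54 mm behind the grasp point. The pads swing forward as they close: fully open they stand 13 mm farther back than shut.
Start: joints at [1.249, 0.332, -0.065, 1.46, 0.022, 1.35, -0.088], TCP at [0.184, -0.597, 0.245] pointing down, gripper open.
Joint ranges: [-2.6, 2.6], [-0.5, 2.12], [-1.47, 1.34], [0.16, 2.42], [-1.27, 4.41], [0.06, 2.06], [-2.6, 2.6]. Speed limits (rad/s): [2.22, 2.22, 2.79, 2.79, 3.14, 3.14, 3.14].

## Interface

Orientations are given as a unit quaternion [x, y, z, w].
In Python, from workcell import manip gives the robot as it stands.
- The arm moves only by the shell command python3 -m pendant 'ROWS' [FORCE]. ROWS is JSON, a list of rows, each a list of 7 numbers: the shift along the tool's x, y, z in units of 50 mm (1.0 is 50 mm), then the turn, a rotation vector about the tool's x, y, z in units of 8 degrees (1.0 is 8 degrees), then the opening, from -1 (shut) to 1 (fully open), so that 0 is half open. In form: [[dx, dy, dz, ax, ay, az, jaw], ...]. A call has exactly 10 rows; each row is the pose to reach, as a shift and turn from the pose commanded when the call began, along the tool's axes at that moment; what a row does not reach only later rows make up. A row lasts 1/8 s, in which the tool goes at most 62.5 mm and 10.7 degrees, less where a joint would pass 70% of its speed; a pose out of reach is approached as far as the arm can. A call with a gripper value outside its range is refused whole. The fingers move at their own pace and stop on an object; FORCE is the grip in N (left out, the last holds). Time passes only in rows, so rows that repeat a pose let the fingers close, or fill a call up. It gives the time, the measured TCP pose, the force, the opening and the grip force at its end, in the units of the state.
- manip.get_obs(): the state, without advancing time (a new reading comes with each control period).
- manip.camera(name): name is "scene" or "top" or "wrist"; returns (picture, depth): 480x640x3 uint8, red, green, blue; 480x640 float32, m along the optical axis (not along the pixel's ray), 0 where there is no reading.
- manip.get_calibration(name): a dict with "fx", "fy", "cx", "cy" (pixels), "D" ([k1, k2, p1, p2, k3] as OpenCV has them; the pictures are not rectified), "xyz" and "orientation" of the camera in the world. Camera axes: x right, y up, looking along -z (the intrinsics and any distortion apply to the point x, -y, -z); pixel columns grow to the right and rows downward; lengths in m; the calibration is good to about 2 mm. A picture is of the moment at which its call begins: read the wrist's pose just before it. get_calibration takes no time and is no camera call; for the wrist camera it gives the pose at the moment of the call.
- manip.hand_in(): hands the job in; it is judged then, once.
Trained networks look in the newest picture that a camera, given by its name, has taken for a name from the list of things; names that differ only in an ending like _2 or _b are one class to them, and where a whole thing is asked for, a point or a joint stands for the part that bears it (a point fixed in the world has none). Each returns a list of dicts, best first, with "p" (0 to 1); they miss things now and then, are a little off and sometimes report something else, mostly with a low value. They report only what shows in the picture. A call takes as long as a camera call. They do not tell look-alikes from the thing itself.
- manip.find_in(thing, camera): "box" ([left, top, right, bottom] in pixels, round what is visible of it).
- manip.trace(thing, camera): "pixels" (480x640 bool, what is visible of it) and "box" ([left, top, right, bottom] in pixels, round what is visible of it).
- manip.tip_of(thing, camera): "pixel" ([column, row] in pixels: a listed point, or the origin of a listed thing).
The state is a dict: "clock": time; "joint_pos": joint angles; "joint_velocities": joint speeds; "tau": joint torques, N m; "position": TCP position; "ee_rot": TCP orientation; "ft_force": force on the tool from outside, world axes, zero at the start; "torque": the same for the moment, N m; "grip_width": opening from 0.0 (shut) to 1.0 (fully open); "grasp_force": force on a finger pad.
Only numpy, scipy, OpenCV 4.12 (cv2) and the standard library are available. Lean on these libraries where they do the work, as an engineer would, in place of code of your own. Each camera call takes 0.05 s, during which the arm holds its last target. There are 200 camera calls.

## Task

The black burner cap has been washed and lies on the chopping board: put it back on the hob's burner. Set it on the crown, turn it there under a light load until its three lugs drop into the three notches, and press it lightly home so that all three lugs bear and it cannot rock. Never push or force it round against the burner with more than 20 N (the enamel chips), do not touch the hob itself with the gripper (the igniter beside the burner is brittle), and leave the glass and the pepper jar standing where they are.

Things in the scene. Friction and masses are not known exactly. Their poses are not given: they have to be found in the camera images.
- burner_cap: Loose burner cap, 0.10 to 0.20 kg: matt black disc 66 mm across on three steel lugs. Origin on its axis in the plane of the lugs' feet, z up. Rim upright from 8 to 15.5 mm above the origin, top slightly domed to 19.5 mm. It starts standing on its lugs on the chopping board, whose top is 21 mm above the worktop. Being round it can be gripped across the rim, from above, at any angle.
- cap_lug (a point): Foot of the cap's first lug: 25 mm from the origin along the cap's own +x; the other two lie 120 degrees either way round. Each lug is a round pin 6 mm across that stands 8 mm below the disc, tapered to 3.6 mm over its last 2.2 mm. A bright rivet head on the cap's top marks each lug. Axes as the cap's.
- hob: Table-top gas hob, fixed, steel, 262 x 262 mm, burner in the middle; origin at the centre of its underside, top plate 55 mm above it. The front with the black tap faces its own -x; x to the rear, y to its left, z up. A white igniter and a copper flame sensor stand 41 mm from the burner's axis and end 5 mm below the notch floors, 13 mm below the underside of a seated cap.
- burner_seat (a point): Point on the burner's axis at the height of the notch floors, 77 mm above the hob's underside; axes as the hob's. A fully seated cap has its origin here and its underside 1.5 mm clear of the crown; with its lugs on the crown's flat top the origin is 6.5 mm higher.
- crown_top (a point): Point on the burner's axis in the plane of the crown's flat top; axes as the hob's. The aluminium crown, 60 mm across: a ring 20 to 30 mm off the axis, 6.5 mm high, flame ports round its edge, cut through by three notches 120 degrees apart, 9.1 mm wide, for the lugs. It turns only under 0.35 N m or more and stands up to 0.6 rad either way from one notch pointing to hob +x: not measured.
- tumbler: Clear drinking glass, 84 mm across, 89 mm high, loose, standing behind the board; origin at the centre of its underside. Bystander.
- pepper_jar: Small jar with a green cap, 46 mm across, 106 mm high, loose, standing behind the board; origin at the centre of its underside. Bystander.
Mind the look-alikes: they are no part of the job. Several things have the shape of the burner_cap; the one meant has the colours described above.

How it is judged:
On the way, in this order (a step that is already met when the one before it is completed fails the run):
1. the cap has been lifted clear of the board and the burner (z of burner_cap in the frame of burner_seat above 0.015 m), for 0.1 s.
2. the cap is in its notches, level, and pressed home: it bears on the burner with 3 to 20 N (z of burner_cap in the frame of burner_seat below 0.002 m and horizontal distance between burner_cap and burner_seat below 0.004 m and angle between burner_cap's own z axis and vertical below 0.04 rad and contact force between burner_cap and hob above 3 N), for 0.15 s.
At the end, for the whole second after the job is handed in: The cap lies released and still on the burner with all three lugs down in the notches: its origin within 2 mm of the seat's height and 4 mm of the burner's axis, upright within 0.04 rad; glass and pepper jar within 20 mm of where they stood (z of burner_cap in the frame of burner_seat between -0.003 and 0.002 m and horizontal distance between burner_cap and burner_seat below 0.004 m and angle between burner_cap's own z axis and vertical below 0.04 rad and linear speed of burner_cap below 0.01 m/s and distance of each of tumbler, pepper_jar from where it was at the start of the episode below 0.02 m); the robot touches nothing.
It fails at once if the cap is pushed or forced round against the burner with more than 20 N (contact force between burner_cap and hob above 20 N).
It fails at once if the gripper or arm touches the hob (more than 2 N) (contact force between any of the fingers, the arm and hob above 2 N).
It fails at once if the glass or the pepper jar is pushed away or knocked over (distance of any of tumbler, pepper_jar from where it was at the start of the episode above 0.02 m or angle between any of tumbler, pepper_jar's own z axis and vertical above 0.3 rad).
It also fails if it takes over 54 s, if anything falls off the work surface, if the arm or the gripper's body presses on something with over 40 N, if the wrist force passes 120 N, or if a joint passes its speed limit or range.

## Working session

There is one attempt and no reset: what is moved stays moved. The work goes in short steps, Python scripts to look and compute and a shell command to move; the robot and the scene stay as the last step left them, time stands still between calls to the robot, and variables do not carry over. Pictures are saved under pics/ and viewed, at most 10 in all, crops included, and the job is handed in when it is done.

```bash
mkdir -p pics
cat > h.py <<'E'
import numpy as np, cv2
from scipy.spatial.transform import Rotation as R
from workcell import manip
def pose(c):
    return np.array(c["xyz"]),R.from_quat(c["orientation"]).as_matrix()
def K(c): return np.array([[c["fx"],0,c["cx"]],[0,c["fy"],c["cy"]],[0,0,1.]]),np.array(c["D"],float)
def rays(c,px):
    k,d=K(c); u=cv2.undistortPoints(np.array(px,float).reshape(-1,1,2),k,d).reshape(-1,2)
    return np.c_[u[:,0],-u[:,1],-np.ones(len(u))]
def at_z(c,px,z):
    t,r=pose(c); v=rays(c,px)@r.T; return t+v*((z-t[2])/v[:,2])[:,None]
def at_d(c,px,dep):
    t,r=pose(c); return t+(rays(c,px)*np.array(dep)[:,None])@r.T
def proj(c,P):
    t,r=pose(c); q=(np.atleast_2d(P)-t)@r; q=q*[1,-1,-1]; k,d=K(c)
    return cv2.projectPoints(q,np.zeros(3),np.zeros(3),k,d)[0].reshape(-1,2)
E
python3 - <<'E'
from h import *
o=manip.get_obs(); print(o["position"],o["ee_rot"],o["clock"],o["ft_force"])
ims=[]
for n in ("scene","top"):
    im,d=manip.camera(n); np.savez(f"{n}.npz",im=im,d=d); c=manip.get_calibration(n); print(n,c)
    cv2.imwrite(f"pics/{n}0.png",im[...,::-1])
    for t in ("burner_cap","hob","tumbler","pepper_jar"):
        for r in manip.find_in(t,n): print(n,t,r["p"],np.round(r["box"]))
    for t in ("burner_seat","crown_top","burner_cap","cap_lug"):
        for r in manip.tip_of(t,n): print(n,t,r["p"],np.round(r["pixel"],1))
E
```

```text
[ 0.18388106 -0.59696146  0.24451572] [ 9.88857791e-01  1.48861565e-01 -1.31808882e-04 -6.97339393e-04] 0.0 [-0.26488765 -0.62906204  0.07451996]
scene {'fx': 604.8854602793972, 'fy': 604.8854602793972, 'cx': 333.4515159187902, 'cy': 243.54506634267625, 'D': array([-0.00578127,  0.        ,  0.        ,  0.        ,  0.        ]), 'xyz': array([0.05477122, 0.41524863, 1.00371978]), 'orientation': array([-0.12258193,  0.32594411,  0.88426344, -0.31114671])}
scene burner_cap 0.84 [416. 229. 446. 254.]
scene hob 0.84 [191. 247. 350. 396.]
scene tumbler 0.57 [276. 182. 317. 233.]
scene pepper_jar 0.91 [311. 158. 333. 209.]
scene burner_seat 0.7 [261.6 305.8]
scene burner_seat 0.17 [427.3 244.8]
scene crown_top 0.75 [263.6 302.3]
scene burner_cap 0.94 [343.3 180.2]
scene burner_cap 0.6 [428.6 244.7]
scene cap_lug 0.76 [337.2 173.4]
scene cap_lug 0.62 [435.4 249.3]
top {'fx': 525.9933372633486, 'fy': 525.9933372633486, 'cx': 318.11725517230224, 'cy': 239.01924764908892, 'D': array([-0.10727476,  0.        ,  0.        ,  0.        ,  0.        ]), 'xyz': array([ 0.36240676, -0.1868051 ,  1.06869622]), 'orientation': array([-0.07418359,  0.05789538,  0.71251365, -0.6953195 ])}
top burner_cap 0.87 [399. 279. 431. 312.]
top burner_cap 0.4 [337. 136. 376. 185.]
top hob 0.87 [148. 146. 328. 319.]
top tumbler 0.79 [335. 136. 376. 184.]
top pepper_jar 0.87 [386. 139. 417. 178.]
top burner_seat 0.9 [232.7 227.2]
top burner_seat 0.19 [409.8 307.7]
top crown_top 0.57 [234.3 227.1]
top burner_cap 0.86 [416.7 294.1]
top burner_cap 0.68 [440.5 165.3]
top burner_cap 0.28 [236.9 222.4]
top cap_lug 0.81 [436.5 154.6]
top cap_lug 0.68 [409.5 307.8]
```

View pics/top0.png

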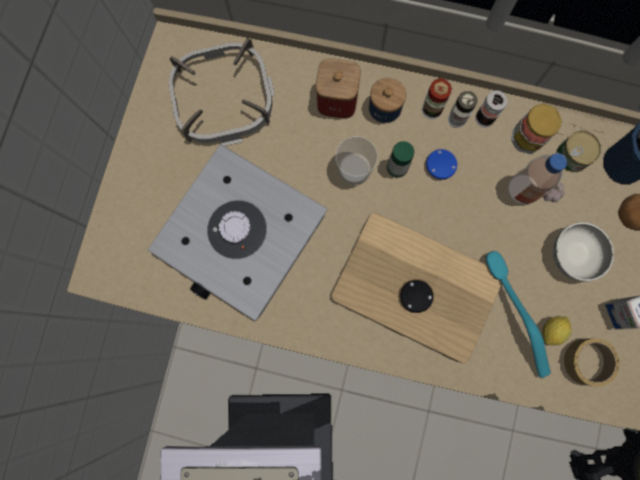

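View pics/scene0.png

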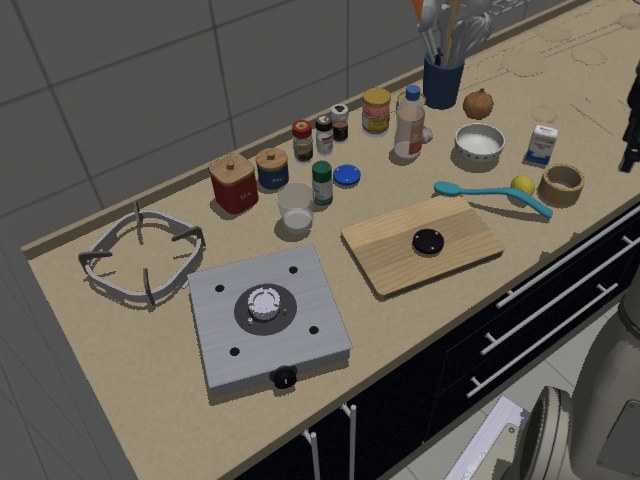

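The top view shows the black cap on the board at about (417,296). The burner crown is at (234,227), and the tap is at (202,290). The blue disc at (441,164) is the look-alike.

Run:
```python
from h import *
c=manip.get_calibration("top"); Z=np.load("top.npz"); im,d=Z["im"],Z["d"]
g=im[275:316,395:437].astype(int).max(2)<70
ys,xs=np.nonzero(g); print("dark",len(xs),xs.mean()+395,ys.mean()+275)
m=at_z(c,[[xs.mean()+395,ys.mean()+275]],.021+.014); print("cap top",m)
print("seat top",at_z(c,[[232.7,227.2]],.077), at_z(c,[[234.3,227.1]],.0835))
cs=manip.get_calibration("scene")
print("seat scene",at_z(cs,[[261.6,305.8]],.077), at_z(cs,[[263.6,302.3]],.0835))
print("cap scene",at_z(cs,[[428.6,241]],.036))
P=at_z(c,[[223,147],[327,210],[257,319],[150,248]],.055); print("corners",P,P.mean(0))
print("tum/pep",at_z(c,[[356,170],[399,170]],0.0))
o=manip.get_obs(); cw=manip.get_calibration("wrist"); Rt=R.from_quat(o["ee_rot"]).as_matrix()
print("tool axes",Rt.round(3)); print("wrist cam in tool",Rt.T@(np.array(cw["xyz"])-o["position"]),(Rt.T@pose(cw)[1]).round(3),cw["fx"])
t=m[0]; e=t-o["position"]; e[2]=0; print("units to cap",Rt.T@e/.05)
```

```text
dark 823 415.73997569866344 295.8456865127582
cap top [[ 0.43985419 -0.35400117  0.035     ]]
seat top [[ 0.57821049 -0.00064408  0.077     ]] [[ 0.57690532 -0.00497828  0.0835    ]]
seat scene [[0.57661205 0.0051946  0.077     ]] [[5.75485574e-01 1.31762247e-05 8.35000000e-02]]
cap scene [[ 0.43764227 -0.35415342  0.036     ]]
corners [[ 0.75208962  0.02559196  0.055     ]
 [ 0.61264779 -0.1843854   0.055     ]
 [ 0.40148339 -0.04468917  0.055     ]
 [ 0.54535962  0.17018127  0.055     ]] [ 0.57789511 -0.00832534  0.055     ]
tum/pep [[ 0.71188837 -0.24801016  0.        ]
 [ 0.70942637 -0.33924745  0.        ]]
tool axes [[ 0.956  0.294  0.   ]
 [ 0.294 -0.956 -0.   ]
 [ 0.     0.    -1.   ]]
wrist cam in tool [ 8.01064064e-02  9.63914820e-05 -1.27928405e-01] [[ 0.     0.951  0.31 ]
 [ 1.    -0.001  0.001]
 [ 0.001  0.31  -0.951]] 359.4727530190495
units to cap [ 6.32219712e+00 -3.14474955e+00 -3.58417981e-04]
```

```bash
python3 -m pendant '[[0.8,-0.4,0,0,0,0,1],[1.7,-0.8,0.2,0,0,0,1],[2.6,-1.3,0.5,0,0,0,1],[3.5,-1.7,0.8,0,0,0,1],[4.4,-2.2,1.1,0,0,0,1],[5.2,-2.6,1.4,0,0,0,1],[5.9,-2.9,1.6,0,0,0,1],[6.32,-3.14,1.7,0,0,0,1],[6.32,-3.14,1.7,0,0,0,1],[6.32,-3.14,1.7,0,0,0,1]]' 60
cat > capv.py <<'E'
from h import *
import sys
c=manip.get_calibration("wrist"); o=manip.get_obs(); im,d=manip.camera("wrist")
cv2.imwrite(f"pics/{sys.argv[1]}.png",im[...,::-1]); np.savez(sys.argv[1]+".npz",im=im,d=d,xyz=c["xyz"],q=c["orientation"],p=o["position"],tq=o["ee_rot"])
print(o["clock"],o["position"],o["ee_rot"],o["ft_force"],o["grip_width"])
for t in sys.argv[2:]:
    for r in manip.tip_of(t,"wrist"): print(t,r["p"],np.round(r["pixel"],1))
E
python3 capv.py w1 burner_cap cap_lug
```

```text
clock: 2.15
position: [0.4391, -0.3552, 0.1605]
ee_rot: [0.989, 0.148, -0.0, 0.0]
ft_force: [-0.1, -0.2, -0.4]
grip_width: 1.002
grasp_force: 0.0
2.15 [ 0.43912189 -0.35519813  0.1605072 ] [ 9.88930524e-01  1.48378936e-01 -1.49198805e-04  2.96635940e-04] [-0.05614861 -0.24586641 -0.3992377 ] 1.0016384006652905
burner_cap 0.73 [319.7 229.1]
cap_lug 0.71 [296.9 248.7]
```

View pics/w1.png

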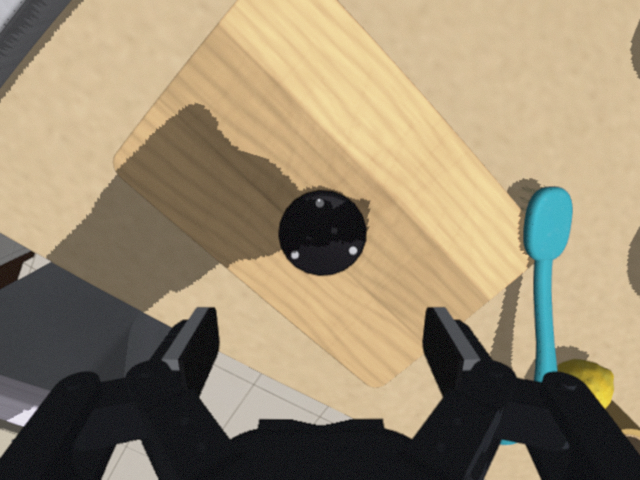

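The wrist view shows the cap centred at about (322,232). Its rivets are at (319,203), (353,251) and (295,254), and the fingertips are near (205,315) and (437,315).

```bash
cat > rv.py <<'E'
from h import *
import sys
def load(f):
    z=np.load(f+".npz"); c=dict(manip.get_calibration("wrist")); c["xyz"]=z["xyz"]; c["orientation"]=z["q"]; return z,c
E
python3 - <<'E'
from rv import *
z,c=load("w1"); im,d=z["im"],z["d"]; g=im.astype(float).mean(2)
pts=[]
for (u,v) in [(319,203),(353,251),(295,254)]:
    w=g[v-5:v+6,u-5:u+6]; w=np.clip(w-60,0,None); yy,xx=np.mgrid[v-5:v+6,u-5:u+6]; pts.append([(w*xx).sum()/w.sum(),(w*yy).sum()/w.sum()])
P=at_z(c,pts,.021+.0185); C=P.mean(0); print(pts,P,"C",C,"r",np.linalg.norm(P-C,axis=1))
# the rim via rim-circle
m=(im.max(2)<45); m[:, :270]=0; m[:,375:]=0; m[:185]=0; m[280:]=0
k,l,s,ce=cv2.connectedComponentsWithStats(m.astype(np.uint8)); i=1+s[1:,4].argmax(); print("blob",s[i],ce[i],at_z(c,[ce[i]],.021+.0135))
a=np.degrees(np.arctan2(*(P-C)[:,1::-1].T)); print("angles",a)
Rt=R.from_quat(z["tq"]).as_matrix()
print("err tool mm",Rt.T@(C-z["p"])*1000, "tool yaw",np.degrees(np.arctan2(Rt[1,0],Rt[0,0])))
print("depth cap",d[228,322], at_d(c,[[322,228]],[d[228,322]]))
tp=[(205,312),(437,312),(205,318),(437,318)]
Q=at_d(c,tp,[d[v,u] for u,v in tp]); print("tips tool mm",(Q-z["p"])@Rt*1000)
E
```

```text
[[np.float64(319.0885856079405), np.float64(201.85893300248142)], [np.float64(352.63917475962705), np.float64(250.0472532251051)], [np.float64(294.64062693594354), np.float64(254.77326229711315)]] [[ 0.46463961 -0.34624255  0.0395    ]
 [ 0.43741381 -0.38039521  0.0395    ]
 [ 0.42129572 -0.34061408  0.0395    ]] C [ 0.44111638 -0.35575061  0.0395    ] r [0.02537214 0.02492118 0.02493939]
blob [ 279  190   87   85 5361] [321.65099795 232.66778586] [[ 0.44202625 -0.35512078  0.0345    ]]
angles [ 22.00849597 -98.54413543 142.63193808]
err tool mm [  1.7908897    1.04784886 121.00711367] tool yaw 17.065985428371057
depth cap 0.25870156 [[ 0.44702663 -0.35382749  0.03990892]]
tips tool mm [[ 11.08840524 -44.54682306  -6.21222662]
 [ 11.66184477  44.61539323  -7.07055003]
 [ 11.85387243 -42.69852325 -11.99991497]
 [ 11.52341283  43.34296716 -11.29251087]]
```

```bash
python3 -m pendant '[[0.036,0.02,0.6,0,0,0,1],[0.036,0.02,1.3,0,0,0,1],[0.036,0.02,1.9,0,0,0,1],[0.036,0.02,2.3,0,0,0,1],[0.036,0.02,2.5,0,0,0,1],[0.036,0.02,2.57,0,0,0,1],[0.036,0.02,2.57,0,0,0,0.5],[0.036,0.02,2.57,0,0,0,0],[0.036,0.02,2.57,0,0,0,0],[0.036,0.02,2.57,0,0,0,0]]' 50
python3 - <<'E'
from h import *
o=manip.get_obs();Rt=R.from_quat(o["ee_rot"]).as_matrix();print(o["position"],o["ft_force"],o["torque"])
# view pose: burner at ~85mm ahead of TCP along tool x, TCP z 0.2
S=np.array([.5775,-.002,0]); T=S-Rt[:,0]*.09; T[2]=.19; print(Rt.T@(T-o["position"])/.05, Rt[:,0])
E
```

```text
clock: 3.55
position: [0.4423, -0.3551, 0.033]
ee_rot: [0.989, 0.149, 0.001, 0.001]
ft_force: [-0.8, 1.2, 7.4]
grip_width: 0.741
grasp_force: 53.9
[ 0.44234205 -0.35510404  0.03303696] [-0.78022266  1.20231429  7.41781726] [ 0.27824487  0.39743332 -0.03107655]
[ 2.86461733 -5.94904312 -3.1456283 ] [9.55707796e-01 2.94315932e-01 8.61002895e-04]
```

```bash
python3 -m pendant '[[0,0,-0.4,0,0,0,0],[0,0,-1.2,0,0,0,0],[0.3,-0.5,-2.1,0,0,0.5,0],[0.7,-1.4,-2.8,0,0,1.3,0],[1.2,-2.4,-3.14,0,0,2.3,0],[1.7,-3.4,-3.14,0,0,3.3,0],[2.2,-4.4,-3.14,0,0,4.3,0],[2.7,-5.4,-3.14,0,0,5.3,0],[3.2,-6.4,-3.14,0,0,6.2,0],[3.5,-7.1,-3.14,0,0,6.8,0]]'
python3 -m pendant '[[0.16,-0.36,0,0,0,0.2,0],[0.16,-0.36,0,0,0,0.2,0],[0.16,-0.36,0,0,0,0.2,0],[0.16,-0.36,0,0,0,0.2,0],[0.16,-0.36,0,0,0,0.2,0],[0.16,-0.36,0,0,0,0.2,0],[0.16,-0.36,0,0,0,0.2,0],[0.16,-0.36,0,0,0,0.2,0],[0.16,-0.36,0,0,0,0.2,0],[0.16,-0.36,0,0,0,0.2,0]]'
python3 capv.py w2 burner_seat crown_top burner_cap
```

```text
clock: 4.8
position: [0.5045, 0.0389, 0.1892]
ee_rot: [0.947, -0.32, 0.0, -0.0]
ft_force: [-1.0, -0.7, -1.5]
grip_width: 0.745
grasp_force: 56.1
clock: 6.05
position: [0.5218, 0.0456, 0.1888]
ee_rot: [0.943, -0.333, 0.0, 0.0]
ft_force: [0.7, 0.4, -2.1]
grip_width: 0.743
grasp_force: 56.1
6.05 [0.52180349 0.04559257 0.18878895] [ 9.42997367e-01 -3.32800186e-01  4.21755585e-06  3.92364587e-05] [ 0.70808492  0.44065579 -2.10638845] 0.7427209569282133
burner_seat 0.61 [325.7 130.2]
crown_top 0.98 [325.  129.8]
burner_cap 0.62 [318.5 315.5]
```

View pics/w2.png

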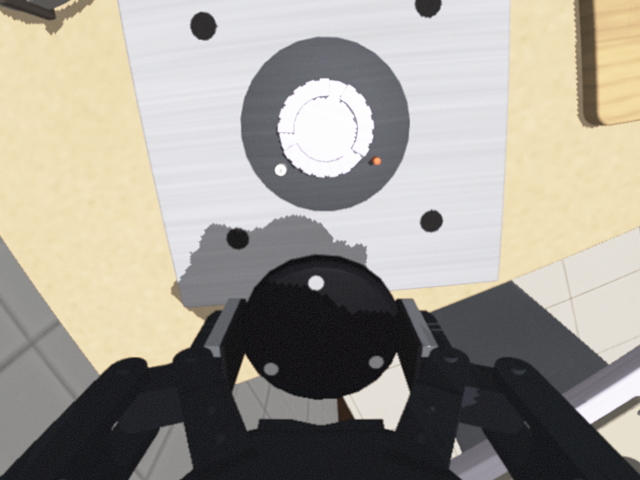

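The wrist view shows the crown at about (325,128) and the igniter at (280,170). The held cap's rivets are at (316,283), (271,369) and (376,362). I'll enlarge the crown with its contrast stretched.

Run:
```python
from rv import *
z,c=load("w2"); g=z["im"][70:186,268:384].astype(float).mean(2)
a=np.clip((g-190)/65,0,1)**2*255; d=z["d"][70:186,268:384]
b=np.clip((d-np.percentile(d,2))/(np.percentile(d,98)-np.percentile(d,2)),0,1)*255
cv2.imwrite("pics/crown2.png",cv2.resize(np.hstack([a,b]).astype(np.uint8),(800,400),interpolation=cv2.INTER_CUBIC))
```

```text
(no output)
```

View pics/crown2.png

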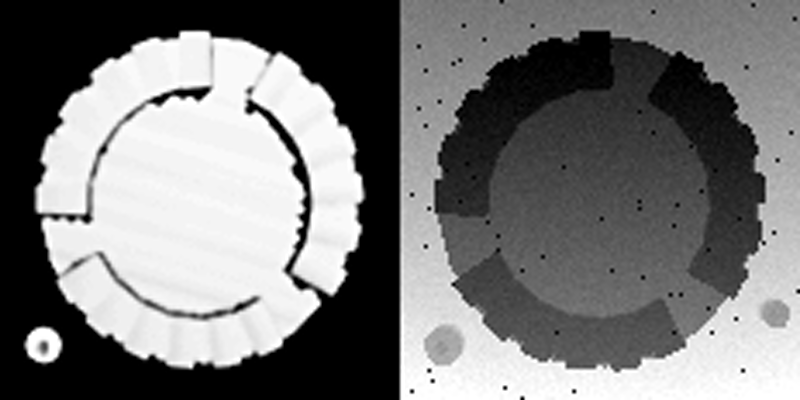

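The depth crop shows three notches, at about the top (640,60), left (465,240) and lower right (700,300). I'll fit them in 3D together with the rivets.

```bash
cat > crown.py <<'E'
from rv import *
import sys
from scipy.optimize import least_squares
z,c=load(sys.argv[1]); d=z["d"]; u0,u1,v0,v1=map(int,sys.argv[2:6])
vv,uu=np.mgrid[v0:v1,u0:u1]; px=np.c_[uu.ravel(),vv.ravel()]; dd=d[v0:v1,u0:u1].ravel(); k=dd>0
P=at_d(c,px[k],dd[k])
zt=np.percentile(P[:,2],[5,50,90,97]); print("z pct",zt)
top=P[P[:,2]>zt[3]-.003]; print("top z",np.median(top[:,2]),len(top))
C=top[:,:2].mean(0)
# pattern score: ring 20..30 minus notch strips; maximise match over (x,y,th)
Q=P[P[:,2]>.06]; Zt=np.median(top[:,2]); lab=(Q[:,2]>Zt-.003).astype(float)
def model(p):
    q=Q[:,:2]-p[:2]; r=np.linalg.norm(q,axis=1); s=.0006
    sg=lambda x:1/(1+np.exp(-np.clip(x/s,-40,40)))
    m=sg(r-.020)*sg(.0295-r)
    for i in range(3):
        a=p[2]+i*2*np.pi/3; e=np.array([np.cos(a),np.sin(a)]); al=q@e; la=q@[-e[1],e[0]]
        m=m*(1-sg(.00455-abs(la))*(al>0))
    return m
best=None
for dg in range(0,120,5):
    f=lambda p:((model([p[0]*1e-3+C[0],p[1]*1e-3+C[1],p[2]/20])-lab)**2).sum()
    v=f([0,0,np.radians(dg)*20]); best=min(best,(v,dg)) if best else (v,dg)
from scipy.optimize import minimize
r=minimize(f,[0,0,np.radians(best[1])*20],method="Nelder-Mead",options=dict(xatol=1e-3,maxiter=600))
S=np.array([r.x[0]*1e-3+C[0],r.x[1]*1e-3+C[1],Zt]); th=np.degrees(r.x[2]/20)
print("crown",S,"notch deg",th,"misfit",r.fun,"of",len(Q))
Rt=R.from_quat(z["tq"]).as_matrix(); print("crown in tool mm",(Rt.T@(S-z["p"]))*1000,"tool yaw",np.degrees(np.arctan2(Rt[1,0],Rt[0,0])))
E
python3 crown.py w2 268 384 70 186
python3 - <<'E'
from rv import *
z,c=load("w2"); im=z["im"].astype(float); d=z["d"]; Rt=R.from_quat(z["tq"]).as_matrix(); g=im.mean(2); P=[]
for u,v in [(316,283),(271,369),(376,362)]:
    w=np.clip(g[v-12:v+13,u-12:u+13]-60,0,None); yy,xx=np.mgrid[v-12:v+13,u-12:u+13]; m=(w*xx).sum()/w.sum(),(w*yy).sum()/w.sum()
    P.append(at_d(c,[m],[np.median(d[int(m[1])-2:int(m[1])+3,int(m[0])-2:int(m[0])+3])])[0])
P=np.array(P); C=P.mean(0); print("cap axis at rivets, tool mm",Rt.T@(C-z["p"])*1000, "r",np.linalg.norm(P-C,axis=1)); print("lug ang",np.degrees(np.arctan2(P[:,1]-C[1],P[:,0]-C[0]))%120, P[:,2])
for u,v in [(318,325),(300,320),(340,320)]: print(Rt.T@(at_d(c,[(u,v)],[d[v,u]])[0]-z["p"])*1000)
for u,v in [(232,304),(408,304),(236,302),(404,302),(240,302)]: print("tip",Rt.T@(at_d(c,[(u,v)],[d[v,u]])[0]-z["p"])*1000)
E
```

```text
z pct [0.05604049 0.07560905 0.08304132 0.08365358]
top z 0.08289268671753497 3231
crown [ 0.57969863 -0.00416164  0.08289269] notch deg 65.72469853870454 misfit 290.03632836142054 of 7412
crown in tool mm [ 76.29576569   2.38709337 105.89903552] tool yaw -38.877647556354425
cap axis at rivets, tool mm [-2.78624334 -0.06901937 -5.41756324] r [0.02605242 0.02616349 0.02659488]
lug ang [85.74973317 84.51271471 85.33698081] [0.19423393 0.19427849 0.19410683]
[ 5.31757978 -1.31719856 -6.05496547]
[ 7.96460141 -8.22405064 -6.79651334]
[ 6.94184052  7.25322747 -5.04109253]
tip [ 11.89028852 -35.41095055  -1.538656  ]
tip [10.92642173 34.80500228  0.42307305]
tip [ 11.30435681 -34.48339802   1.25431777]
tip [11.23180999 33.40816091  1.55961407]
tip [ 11.83822206 -32.60689711   0.27513655]
```

```bash
python3 -m pendant '[[0.02,-0.1,0.2,0,0,0.4,0],[0.05,-0.2,0.5,0,0,1,0],[0.08,-0.3,0.8,0,0,1.6,0],[0.1,-0.4,1.1,0,0,2.1,0],[0.12,-0.47,1.3,0,0,2.4,0],[0.12,-0.47,1.45,0,0,2.49,0],[0.12,-0.47,1.48,0,0,2.49,0],[0.12,-0.47,1.48,0,0,2.49,0],[0.12,-0.47,1.48,0,0,2.49,0],[0.12,-0.47,1.48,0,0,2.49,0]]' >/dev/null
python3 capv.py w3 crown_top
```

```text
7.5 [0.54136685 0.05973575 0.11509339] [ 8.71141724e-01 -4.91031546e-01 -6.36981533e-05 -3.35480066e-04] [-0.24785018  0.78294958 -1.71794673] 0.740612113134294
crown_top 0.65 [326.6 138.6]
```

View pics/w3.png

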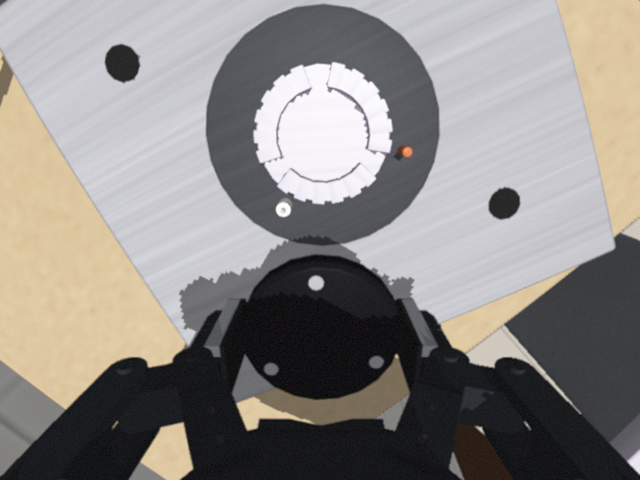

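The wrist view shows the crown at about (323,133), with its notches lined up roughly with the cap's rivets. I'll fit it at this closer range.

```bash
python3 crown.py w3 245 402 55 212
python3 - <<'E'
from rv import *
z,c=load("w3"); g=z["im"].astype(float).mean(2); Rt=R.from_quat(z["tq"]).as_matrix(); px=[]
for u,v in [(316,283),(271,369),(376,362)]:
    w=np.clip(g[v-12:v+13,u-12:u+13]-90,0,None); yy,xx=np.mgrid[v-12:v+13,u-12:u+13]; px.append(((w*xx).sum()/w.sum(),(w*yy).sum()/w.sum()))
print(px)
for h in (-.0055,-.007,-.0085):
    P=(at_z(c,px,z["p"][2]-h)-z["p"])@Rt*1000; C=P.mean(0); print(h,C,np.linalg.norm(P-C,axis=1),np.degrees(np.arctan2(*(P-C)[:,1::-1].T)))
E
```

```text
z pct [0.05614175 0.07607377 0.08306697 0.08367017]
top z 0.08285267184521528 6608
crown [ 0.57971263 -0.00436619  0.08285267] notch deg 65.84421404351963 misfit 543.6960770123804 of 15080
crown in tool mm [74.70896508  0.40182486 32.20761251] tool yaw -58.81680656411288
[(np.float64(315.66034412199065), np.float64(282.51554242807066)), (np.float64(268.4597323908105), np.float64(370.99431961625857)), (np.float64(377.45016722408025), np.float64(363.32080267558524))]
-0.0055 [-2.44693171 -0.36787966 -5.49873154] [25.58780271 26.02823632 25.6777545 ] [  -4.06833766 -124.40926267  114.90862548]
-0.007 [-1.43615755 -0.36619923 -6.99917795] [25.27429104 25.7093283  25.36314071] [  -4.06833766 -124.40926267  114.90862548]
-0.0085 [-0.42538339 -0.36451881 -8.49962437] [24.96077938 25.39042027 25.04852693] [  -4.06833766 -124.40926267  114.90862548]
```

```bash
python3 -m pendant '[[0.3,0.003,0,0,0,0,0],[0.7,0.007,0,0,0,0,0],[1.1,0.012,0,0,0,0,0],[1.4,0.015,0,0,0,0,0],[1.526,0.015,0,0,0,0,0],[1.526,0.015,0.1,0,0,0,0],[1.526,0.015,0.2,0,0,0,0],[1.526,0.015,0.3,0,0,0,0],[1.526,0.015,0.34,0,0,0,0],[1.526,0.015,0.34,0,0,0,0]]'; python3 -c "
from h import *
o=manip.get_obs();print(o['position'],o['ft_force'],o['torque'])"
```

```text
clock: 8.85
position: [0.58, -0.0054, 0.0976]
ee_rot: [0.871, -0.491, -0.0, 0.0]
ft_force: [0.7, 0.2, -1.4]
grip_width: 0.743
grasp_force: 56.1
[ 0.57999635 -0.00539809  0.09763606] [ 0.65694778  0.20274496 -1.43761595] [-0.02017989 -0.00085131 -0.02693669]
```

```bash
python3 -m pendant '[[0,0,0.01,0,0,0,0],[0,0,0.015,0,0,0,0],[0,0,0.02,0,0,0,0],[0,0,0.025,0,0,0,0],[0,0,0.03,0,0,0,0],[0,0,0.035,0,0,0,0],[0,0,0.04,0,0,0,0],[0,0,0.045,0,0,0,0],[0,0,0.05,0,0,0,0],[0,0,0.05,0,0,0,0]]'; python3 -c "
from h import *
o=manip.get_obs();print(o['position'],o['ft_force'],o['torque'])"
```

```text
clock: 10.1
position: [0.5801, -0.0056, 0.0953]
ee_rot: [0.871, -0.491, 0.0, 0.0]
ft_force: [0.2, 0.3, -2.0]
grip_width: 0.742
grasp_force: 56.1
[ 0.58009793 -0.00556387  0.09526755] [ 0.18678802  0.28199472 -1.96117909] [-0.00352881  0.03189983 -0.00129022]
```

No contact yet, so I'll keep going in small steps.

```bash
python3 -m pendant '[[0,0,0.004,0,0,0,0],[0,0,0.008,0,0,0,0],[0,0,0.012,0,0,0,0],[0,0,0.016,0,0,0,0],[0,0,0.02,0,0,0,0],[0,0,0.024,0,0,0,0],[0,0,0.027,0,0,0,0],[0,0,0.03,0,0,0,0],[0,0,0.03,0,0,0,0],[0,0,0.03,0,0,0,0]]'; python3 -c "
from h import *
o=manip.get_obs();print(o['position'],o['ft_force'],o['torque'])"
```

```text
clock: 11.35
position: [0.5801, -0.0056, 0.0938]
ee_rot: [0.871, -0.491, 0.0, 0.0]
ft_force: [-0.4, -0.2, -1.4]
grip_width: 0.744
grasp_force: 56.1
[ 0.5801118  -0.00555871  0.09379862] [-0.37732553 -0.20155608 -1.41135246] [ 0.00839097 -0.00670852 -0.02316416]
```

```bash
python3 -m pendant '[[0,0,0.004,0,0,0,0],[0,0,0.008,0,0,0,0],[0,0,0.012,0,0,0,0],[0,0,0.016,0,0,0,0],[0,0,0.02,0,0,0,0],[0,0,0.024,0,0,0,0],[0,0,0.027,0,0,0,0],[0,0,0.03,0,0,0,0],[0,0,0.03,0,0,0,0],[0,0,0.03,0,0,0,0]]'; python3 -c "
from h import *
o=manip.get_obs();print(o['position'],o['ft_force'],o['torque'])"
```

```text
clock: 12.6
position: [0.5801, -0.0056, 0.0923]
ee_rot: [0.871, -0.491, 0.0, 0.0]
ft_force: [0.3, -0.4, -2.2]
grip_width: 0.744
grasp_force: 56.1
[ 0.58013043 -0.00555867  0.09230899] [ 0.30297722 -0.43077628 -2.15639899] [ 0.01039974 -0.00702805  0.02311852]
```

```bash
for i in 1; do python3 -m pendant '[[0,0,0.004,0,0,0,0],[0,0,0.008,0,0,0,0],[0,0,0.012,0,0,0,0],[0,0,0.016,0,0,0,0],[0,0,0.02,0,0,0,0],[0,0,0.024,0,0,0,0],[0,0,0.028,0,0,0,0],[0,0,0.032,0,0,0,0],[0,0,0.036,0,0,0,0],[0,0,0.04,0,0,0,0]]'; done; python3 -c "
from h import *
o=manip.get_obs();print(o['position'],o['ft_force'],o['torque'])"
```

```text
clock: 13.85
position: [0.5801, -0.0055, 0.0903]
ee_rot: [0.871, -0.491, 0.0, 0.0]
ft_force: [-0.1, -0.1, -1.4]
grip_width: 0.744
grasp_force: 56.1
[ 0.58010658 -0.00553263  0.09030254] [-0.06228262 -0.10643126 -1.36835192] [-0.03575557 -0.01750642 -0.05159432]
```

```bash
python3 -m pendant '[[0,0,0.003,0,0,0,0],[0,0,0.006,0,0,0,0],[0,0,0.009,0,0,0,0],[0,0,0.012,0,0,0,0],[0,0,0.014,0,0,0,0],[0,0,0.016,0,0,0,0],[0,0,0.018,0,0,0,0],[0,0,0.02,0,0,0,0],[0,0,0.02,0,0,0,0],[0,0,0.02,0,0,0,0]]'; python3 -c "
from h import *
o=manip.get_obs();print(o['position'],o['ft_force'],o['torque'])"
```

```text
clock: 15.1
position: [0.5802, -0.0055, 0.0895]
ee_rot: [0.871, -0.491, 0.0, -0.0]
ft_force: [-2.5, 0.5, 3.4]
grip_width: 0.738
grasp_force: 56.6
[ 0.58019019 -0.00553733  0.08949446] [-2.53004572  0.48180454  3.38164102] [ 0.02320041  0.51962853 -0.00480033]
```

```bash
python3 -m pendant '[[0,0,0.002,0,0,0,0],[0,0,0.004,0,0,0,0],[0,0,0.004,0,0,0,0],[0,0,0.004,0,0,0,0],[0,0,0.004,0,0,0,0],[0,0,0.004,0,0,0,0],[0,0,0.004,0,0,0,0],[0,0,0.004,0,0,0,0],[0,0,0.004,0,0,0,0],[0,0,0.004,0,0,0,0]]'; python3 capv.py w4
python3 - <<'E'
from rv import *
o=manip.get_obs();print(o['position'],o['ft_force'],o['torque'])
z,c=load("w4"); P=[]
for u,v in [(316,283),(271,369),(376,362),(320,325),(280,320),(360,320)]:
    dd=z["d"][v-3:v+4,u-3:u+4]; P.append(at_d(c,[(u,v)],[np.median(dd)])[0])
print(np.array(P).round(4))
E
```

```text
clock: 16.35
position: [0.5802, -0.0055, 0.0894]
ee_rot: [0.871, -0.491, 0.0, -0.0]
ft_force: [-2.9, -0.1, 5.9]
grip_width: 0.74
grasp_force: 56.9
16.35 [ 0.58022919 -0.00551799  0.08941216] [ 8.71231002e-01 -4.90873225e-01  8.48623222e-05 -1.03476866e-04] [-2.89741836 -0.07111549  5.93357611] 0.7397307951824866
[ 0.58020584 -0.0055687   0.08941653] [-2.55016888 -0.0676233   5.72205034] [0.06510994 0.6723365  0.01145308]
[[ 0.5938 -0.024   0.0949]
 [ 0.5896  0.0189  0.0951]
 [ 0.5546 -0.0062  0.0948]
 [ 0.5834 -0.0097  0.0956]
 [ 0.5977 -0.0032  0.095 ]
 [ 0.571  -0.0193  0.0948]]
```

```bash
python3 -m pendant '[[0,0,0,0,0,0,0.6],[0,0,0,0,0,0,0.8],[0,0,0,0,0,0,1],[0,0,0,0,0,0,1],[0,0,0,0,0,0,1],[0,0,-0.1,0,0,0,1],[0,0,-0.4,0,0,0,1],[0,0,-0.9,0,0,0,1],[0,0,-1.5,0,0,0,1],[0,0,-1.5,0,0,0,1]]'; python3 capv.py w5
python3 - <<'E'
from rv import *
z,c=load("w5"); im,d=z["im"],z["d"]
vv,uu=np.mgrid[150:340:1,200:440:1]; m=(d[150:340,200:440]>0)
P=at_d(c,np.c_[uu[m],vv[m]],d[150:340,200:440][m]); r=np.hypot(P[:,0]-.5797,P[:,1]+.0043)
k=(P[:,2]>.088)&(r<.04); Q=P[k]; print(len(Q),"centre",(Q.max(0)+Q.min(0))/2,Q.mean(0))
k=(r<.022); A=np.c_[P[k][:,:2]-[.5797,-.0043],np.ones(k.sum())]; print("plane",np.linalg.lstsq(A,P[k][:,2],rcond=None)[0])
E
```

```text
clock: 17.65
position: [0.5817, -0.0058, 0.1674]
ee_rot: [0.871, -0.491, 0.002, -0.002]
ft_force: [-0.3, -0.1, -1.2]
grip_width: 1.004
grasp_force: 0.0
17.65 [ 0.58166    -0.00575922  0.16738029] [ 0.87114131 -0.49102612  0.00188365 -0.00161945] [-0.33764744 -0.10325553 -1.1593648 ] 1.0040933589626908
8476 centre [ 0.57988683 -0.00388651  0.09286131] [ 0.58105001 -0.00600735  0.09442475]
plane [0.00039837 0.00607162 0.09520001]
```

View pics/w5.png

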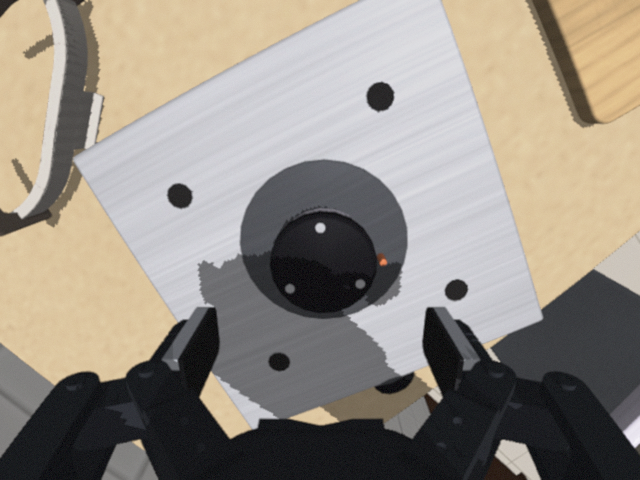

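The cap sits level (tilt about 6 mrad), centred and at seated height. The gripper is clear of it.

```bash
python3 -c "
from h import *
print(manip.get_obs()['joint_velocities'].round(3) if 1 else 0); print(manip.hand_in())"
```

```text
[ 0.005  0.025 -0.014  0.031 -0.008 -0.013  0.005]
the job is handed in; nothing more can be done
None
```

I put the black cap back on the burner with its lugs in the notches, pressed it home with about 7 N, released it and handed the job in at about 18 s; I lined it up from the camera images, so no turning on the crown was needed, and the hand-in gave no verdict.

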